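# Close the printer control box with its vented cover

### The arm

A 6-joint arm with a two-finger parallel gripper is mounted at the origin on the work surface. World frame = base frame: x ahead of the robot, y to its left, z up, the work surface at z = 0. Lengths are in m, angles in rad, forces in N, time in s.
With the tool pointing down it reaches from about 0.425 to 0.925 m from the base axis. Payload 12.5 kg.
Tool frame: the origin (TCP) lies between the finger pads; the fingertips stand ahead of it and the grasp point (between the pads) lies 2 mm behind it (tips_ahead is the y of the fingertips in the tool frame, in m); y points along the fingers, x is the direction in which the jaws open and shut, and the axes are right-handed (so a half turn about y gives the same grasp; the last joint's range is limited). The gripper opens to 85 mm and grips with 20 to 120 N. Pads are 22 mm wide; open, the fingers measure 114 mm over their backs; the gripper's body (76 mm by 85 mm) begins 54 mm behind the grasp point. The pads swing forward as they close: fully open they stand 13 mm farther back than shut.
Start: joints at [-1.271, 0.491, 1.559, -0, 1.092, -0.106], TCP at [0.247, -0.574, 0.248] pointing down, gripper open.
Joint ranges: [-3.1, 3.1], [-0.84, 2.19], [0.05, 2.79], [-1.13, 4.28], [0.06, 2.93], [-2.69, 2.69]. Speed limits (rad/s): [2.22, 2.22, 2.79, 3.14, 3.14, 3.14].

### API

Orientations are given as a unit quaternion [w, x, y, z].
In Python, from plant import observe, camera, close_job, search_frame, tips_ahead gives the robot as it stands.
- The arm moves only by the tool drive_tool, never from a script. Its argument "plan" is a list of rows, each a list of 4 numbers: the shift along the world's x, y, z in mm, then the turn about the world's z in degrees. A call has exactly 10 rows; each row shifts and turns the commanded pose from where the row before left it; what a row does not reach is not made up. A row lasts 1/12 s, in which the tool goes at most 41.7 mm and 7.16 degrees, less where a joint would pass 70% of its speed; a pose out of reach is approached as far as the arm can. A call is refused whole if a number of a shift passes 41.7 or a number of a turn 7.16, either way. A call with a gripper value outside its range is refused whole. "gripper" is the finger opening in mm, from 0 to 85.4, set as the call begins (left out, the last holds). The fingers move at their own pace and stop on an object; "force" is the grip in N (left out, the last holds). Time passes only in rows, so rows that do not move let the fingers close, or fill a call up. It gives the time, the measured TCP pose, the force and the opening at its end, in the units of the state.
- observe(): the state, without advancing time (a new reading comes with each control period).
- camera(name): name is "side" or "top"; returns a dict with "img" (384x512x3 uint8, red, green, blue), "depth" (384x512 float32, m along the optical axis (not along the pixel's ray), 0 where there is no reading), "mtx" (3x3 intrinsics, pixels), "k1" (the pictures are not rectified: a ray, as slopes to the right and down, at radius r is drawn at 1 + k1 r^2 times it, then the intrinsics apply), "R" (3x3) and "t" (3): a world point X has camera coordinates R X + t. Camera axes: x right, y down, z forward; pixel columns grow to the right and rows downward; lengths in m; the calibration is good to about 2 mm. A picture is of the moment at which its call begins.
- close_job(): hands the job in, once; it reports no verdict.
Trained networks look in the newest picture that a camera, given by its name, has taken for a name from the list of things; names that differ only in an ending like _2 or _b are one class to them, and where a whole thing is asked for, a point or a joint stands for the part that bears it (a point fixed in the world has none). Each returns a list of dicts, best first, with "p" (0 to 1); they miss things now and then, are a little off and sometimes report something else, mostly with a low value. They report only what shows in the picture. A call takes as long as a camera call. They do not tell look-alikes from the thing itself.
- search_frame(camera, label): "pixel" ([column, row] in pixels, amid what is visible of it).
The state is a dict: "t": time; "joints": joint angles; "dq": joint speeds; "tau": joint torques, N m; "ee_pos": TCP position; "tcp_rot": TCP orientation; "contact_force": force on the tool from outside, world axes, zero at the start; "ft_torque": the same for the moment, N m; "width": finger opening in m.
Only numpy, scipy, OpenCV 4.12 (cv2) and the standard library are available. Lean on these libraries where they do the work, as an engineer would, in place of code of your own. Each camera call takes 0.05 s, during which the arm holds its last target.

### The job

The 3D printer's control box stands open: close it with the orange cover that has the vent slots. Tilt the cover, hook its slotted edge (the edge farther from its handle) under the box's steel lip, then lower the handle end by hand, all the way down, until the cover lies flat in its recess, and only then let go. Leave the blue cover where it lies.

Things in the scene. Friction and masses are not known exactly. Their poses are not given: they have to be found in the camera images.
- vent_cover: Loose orange plate flat on the table, 160 (x) x 120 (y) x 5 mm, 0.16 kg, vent slots in its +x half. Origin: centre of underside; z up, x to the slotted edge, at the start pointing away from the robot within 25 deg. Rigid upright black handle bar on top: 12 mm thick (x), 60 mm long (y), centred at x -20 mm, y 0, top 39 mm above the underside.
- hook_edge (a point): Middle of the orange cover's slotted edge, on its underside: (80, 0, 0) mm in the cover's frame. It goes under the lip; seated in the middle it is at x +80 mm, z 45 mm in the box's frame. The box's near curb is too high for the cover to slide in flat; tilted 8 to 14 deg about y, slotted edge low, it enters freely.
- plain_cover: Loose blue plate flat on the table, same size and handle as the orange one but without slots; it belongs to another machine and stays where it is. Origin: centre of its underside.
- control_box: Fixed grey box, 196 (x) x 166 (y) mm, open top. Origin: centre of underside, on the table; x away from the robot (within 12 deg), to the lip. Level seat 45 mm up; recess x -90 to 90, y -75 to 75 mm (hole x +-60, y +-40), with black curbs 14 mm above the seat on near side and both sides. Far side: steel lip over x 60 to 90, underside 18, top 24 mm above the seat, closed at x 90.
Things that resemble listed ones, but are neither listed nor needed, are in the scene too. There is more than one size of the vent_cover; the job needs the middle-sized.

How it is judged:
On the way, in this order (a step that is already met when the one before it is completed fails the run):
1. the orange cover's slotted edge is at least 6 mm under the lip while the cover is tilted by more than 4.5 degrees (x of hook_edge in the frame of control_box above 0.066 m and z of hook_edge in the frame of control_box between 0.04 and 0.06 m and y of hook_edge in the frame of control_box between -0.03 and 0.03 m and angle between vent_cover's own z axis and vertical above 0.08 rad), for 0.1 s.
2. the handle end is lowered, still in the fingers, until the cover is within 3.4 degrees of flat with its edge under the lip (x of hook_edge in the frame of control_box above 0.066 m and z of hook_edge in the frame of control_box below 0.06 m and angle between vent_cover's own z axis and vertical below 0.06 rad and contact force between the fingers and vent_cover above 0.5 N), for 0.05 s.
At the end, for the whole second after the job is handed in: Orange cover released, at rest, flat on the seat (4 mm in height, 2.3 deg of level), within 14 mm of the middle along the box, 18 mm across it, 14 deg in yaw, slotted edge at least 6 mm under the steel lip; blue cover within 30 mm of its start (x of hook_edge in the frame of control_box above 0.066 m and x of vent_cover in the frame of control_box between -0.014 and 0.014 m and y of vent_cover in the frame of control_box between -0.018 and 0.018 m and z of vent_cover in the frame of control_box between 0.041 and 0.049 m and angle between vent_cover's own z axis and vertical below 0.04 rad and angle between the x axis of vent_cover and the x axis of control_box, either way round below 0.25 rad and linear speed of vent_cover below 0.02 m/s and distance of plain_cover from where it was at the start of the episode below 0.03 m); the robot touches nothing.
It fails at once if the blue cover is moved by more than 30 mm (distance of plain_cover from where it was at the start of the episode above 0.03 m).
It also fails if it takes over 43 s, if anything falls off the work surface, if the arm or the gripper's body presses on something with over 40 N, if the wrist force passes 120 N, or if a joint passes its speed limit or range.

## Working session

There is one attempt and no reset: what is moved stays moved. The work goes in short steps, Python scripts to look and compute and a tool call to move; the robot and the scene stay as the last step left them, time stands still between calls to the robot, and variables do not carry over. Pictures are saved under pics/ and viewed, and the job is handed in when it is done.

Besides the shell and the picture viewer there is one more tool, called in YAML: its name, and indented under it one key for each argument. drive_tool: Moves the arm, as the interface text tells. Its arguments: {"type":"object","properties":{"plan":{"type":"array","items":{"type":"array","items":{"type":"number"}}},"gripper":{"type":"number"},"force":{"type":"number"}},"required":["plan"]}

```bash
ls; mkdir -p pics; cat > h.py <<'E'
import numpy as np, cv2
from plant import observe, camera, close_job, search_frame, tips_ahead
def px2w(c,u,v,d=None,z=None):
    K=c['mtx']
    p=np.array([(u-K[0,2])/K[0,0],(v-K[1,2])/K[1,1]]);q=p.copy()
    for _ in range(20): q=p/(1+c['k1']*(q@q))
    ray=np.array([q[0],q[1],1.]);R=np.array(c['R']);t=np.array(c['t'])
    o=-R.T@t; r=R.T@ray
    if z is not None: return o+r*(z-o[2])/r[2]
    if d is None: d=c['depth'][int(round(v)),int(round(u))]
    return o+r*d
def cloud(c):
    K=c['mtx'];H,W=c['depth'].shape
    u,v=np.meshgrid(np.arange(W),np.arange(H))
    p=np.stack([(u-K[0,2])/K[0,0],(v-K[1,2])/K[1,1]],-1);q=p.copy()
    for _ in range(20): q=p/(1+c['k1']*(q**2).sum(-1,keepdims=True))
    ray=np.concatenate([q,np.ones((H,W,1))],-1)*c['depth'][...,None]
    return (ray-np.array(c['t']))@np.array(c['R'])
def save(c,name,crop=None,s=1):
    im=c['img'][...,::-1]
    if crop: im=im[crop[1]:crop[3],crop[0]:crop[2]]
    cv2.imwrite('pics/'+name,cv2.resize(np.ascontiguousarray(im),None,fx=s,fy=s,interpolation=cv2.INTER_CUBIC))
E
python3 - <<'E'
from h import *
import pickle
o=observe();print(o,tips_ahead)
for n in ('top','side'):
    c=camera(n);save(c,n+'0.png',s=1.5);pickle.dump(c,open(n+'0.pkl','wb'))
    for l in ('vent_cover','plain_cover','control_box','hook_edge'):
        r=search_frame(n,l);print(n,l,[(np.round(x['pixel']).tolist(),round(x['p'],2), np.round(px2w(c,*x['pixel']),3).tolist()) for x in r])
E
```

```text
pics
{'t': 0.0, 'joints': array([-1.27058103e+00,  4.91541643e-01,  1.55948984e+00, -2.19470426e-07,
        1.09167972e+00, -1.05571011e-01]), 'dq': array([ 1.20882325e-04,  5.51530497e-04,  1.02828396e-03,  4.32617935e-04,
        1.49326749e-03, -9.71787071e-05]), 'tau': array([-9.06170881e-04, -6.18454456e+01, -2.61590409e+01, -1.68692773e-04,
        4.11769288e-03, -4.83903477e-06]), 'ee_pos': array([ 0.24668495, -0.57401629,  0.24772495]), 'tcp_rot': array([ 0.59074685, -0.59024468,  0.3892973 , -0.38868624]), 'contact_force': array([-0.04471792, -0.53542447, -0.82898557]), 'ft_torque': array([ 0.03623321, -0.01893002, -0.00322033]), 'width': 0.08582451603823398} 0.017
top vent_cover [([377.0, 236.0], 0.97, [0.271, -0.506, -0.003]), ([310.0, 160.0], 0.81, [0.518, -0.274, 0.012]), ([302.0, 217.0], 0.7, [0.329, -0.247, 0.03])]
top plain_cover [([146.0, 168.0], 0.73, [0.482, 0.27, 0.005])]
top control_box [([230.0, 142.0], 0.88, [0.574, -0.01, 0.005])]
top hook_edge [([310.0, 156.0], 0.69, [0.531, -0.278, -0.001]), ([376.0, 237.0], 0.69, [0.265, -0.499, 0.007]), ([303.0, 213.0], 0.63, [0.343, -0.255, 0.006])]
side vent_cover [([267.0, 158.0], 0.73, [0.557, -0.273, 0.003]), ([387.0, 167.0], 0.67, [0.25, -0.458, 0.024])]
side plain_cover [([130.0, 273.0], 0.81, [0.444, 0.29, 0.034])]
side control_box [([198.0, 190.0], 0.97, [0.576, -0.011, 0.015])]
side hook_edge [([385.0, 168.0], 0.87, [0.255, -0.459, 0.018]), ([265.0, 157.0], 0.65, [0.564, -0.271, 0.004])]
```

View pics/top0.png

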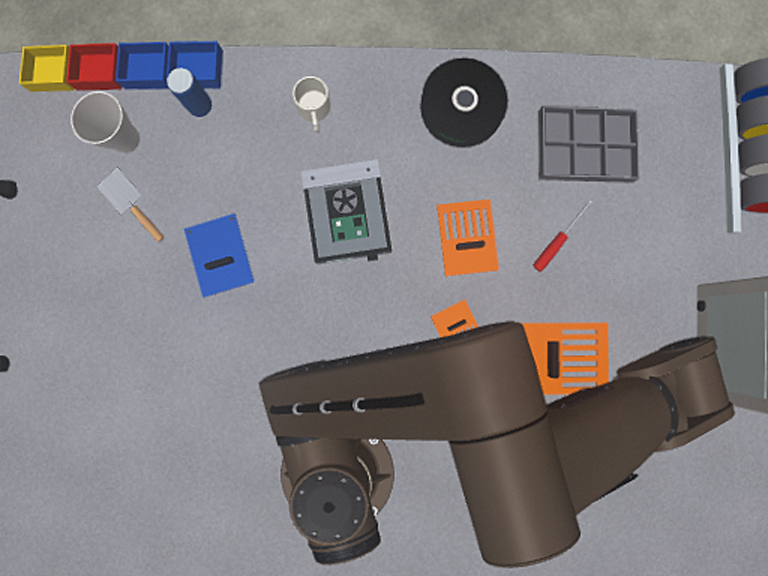

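View pics/side0.png

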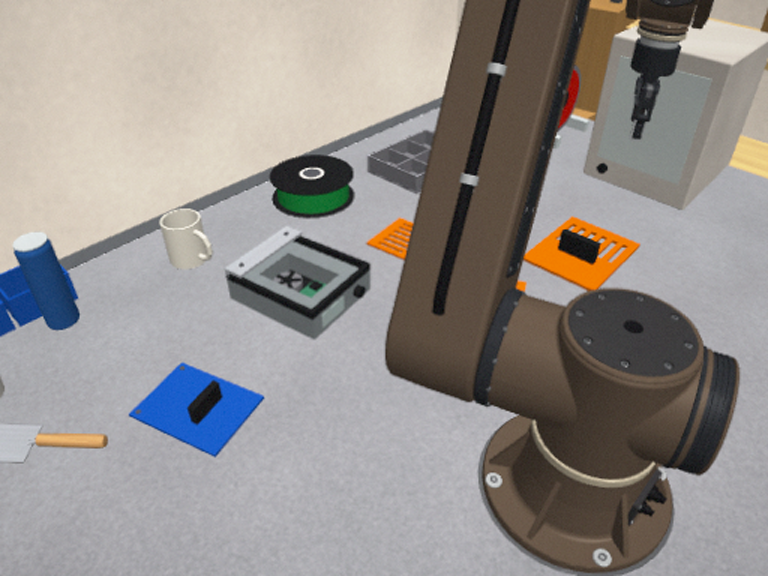

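Three orange covers show in the top picture: the small one at (302,217), half hidden by the arm; the one at (310,160) with its slots pointing away from the robot; and a big one at (377,236) with its slots pointing sideways. The second should be the middle-sized one. I'll check its size and take a crop.

```bash
cat > loc.py <<'E'
from h import *
def mask(img,lo,hi):
    return cv2.inRange(cv2.cvtColor(img,cv2.COLOR_RGB2HSV),lo,hi)
def rect(P):
    (c,s,a)=cv2.minAreaRect(P.astype(np.float32)); return c,s,a
E
python3 - <<'E'
from loc import *
import pickle
for n in ('top','side'):
    c=pickle.load(open(n+'0.pkl','rb'));P=cloud(c);img=c['img']
    for nm,lo,hi in (('orange',(5,150,120),(20,255,255)),('blue',(105,150,80),(125,255,255))):
        m=mask(img,lo,hi);k,lab,st,ce=cv2.connectedComponentsWithStats(m)
        for i in range(1,k):
            if st[i,4]<60: continue
            v,u=np.where(lab==i); 
            W=np.array([px2w(c,a,b,z=0.005) for a,b in zip(u,v)])
            if abs(W[:,0]).max()>2: continue
            z=P[v,u][:,2];z=z[c['depth'][v,u]>0]
            r=cv2.minAreaRect((W[:,:2]*1000).astype(np.float32))
            print(n,nm,np.round(ce[i]),st[i,4],'rect mm',np.round(r[0]),np.round(r[1]),round(r[2],1),'zmed',round(np.median(z),4),round(z.std(),4))
    if n=='top': save(c,'crop0.png',(180,90,420,280),3)
    # box cloud heights
    s=(abs(P[...,0]-.575)<.16)&(abs(P[...,1]+.0)<.14)&(c['depth']>0)&(P[...,2]>0.03)&(P[...,2]<.1)
    X=P[s]; print(n,'box n',len(X),np.percentile(X[:,2],[5,50,95]).round(3)); r=cv2.minAreaRect((X[:,:2]*1000).astype(np.float32));print(r)
c=pickle.load(open('side0.pkl','rb'));save(c,'crop1.png',(140,130,290,310),3)
E
```

```text
top orange [311. 160.] 1278 rect mm [ 526. -280.] [159. 118.] 7.3 zmed 0.0059 0.0036
top orange [302. 212.] 409 rect mm [ 339. -253.] [66. 83.] 27.4 zmed 0.0041 0.0048
top orange [378. 236.] 1572 rect mm [ 260. -503.] [155. 193.] 1.8 zmed 0.0075 0.0761
top blue [96. 43.] 707 rect mm [918. 471.] [124. 110.] 89.8 zmed 0.008 0.0233
top blue [130.  40.] 659 rect mm [918. 350.] [129. 106.] 89.2 zmed 0.0085 0.0238
top blue [503.  62.] 96 rect mm [ 892. -978.] [21. 81.] 18.5 zmed 0.1069 0.0259
top blue [146. 170.] 1511 rect mm [477. 271.] [157. 118.] 17.3 zmed 0.0053 0.0033
top box n 2380 [0.04  0.049 0.072]
((565.8238525390625, -12.881973266601562), (209.7781982421875, 167.4628143310547), 9.740032196044922)
side orange [387. 170.] 1601 rect mm [ 260. -490.] [160. 218.] 1.5 zmed 0.0048 0.0094
side orange [262. 158.] 441 rect mm [ 556. -271.] [ 94. 122.] 7.6 zmed 0.002 0.0213
side blue [ 25. 194.] 2175 rect mm [946. 328.] [134. 307.] 70.9 zmed 0.0529 0.047
side blue [131. 272.] 2657 rect mm [473. 275.] [161. 121.] 17.6 zmed 0.0042 0.0027
side box n 3090 [0.033 0.045 0.068]
((563.8642578125, -11.890243530273438), (210.75148010253906, 172.35081481933594), 9.34757137298584)
```

View pics/crop0.png

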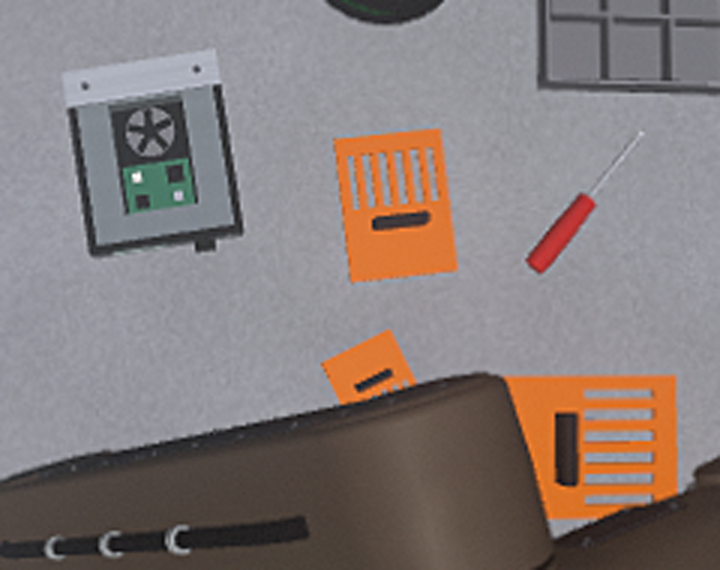

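View pics/crop1.png

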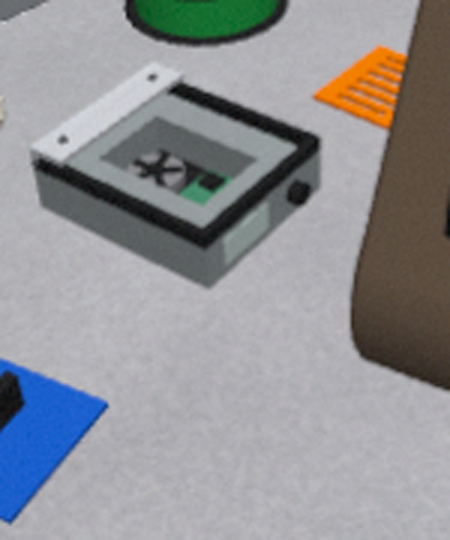

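```bash
python3 - <<'E'
from loc import *
import pickle
from scipy.spatial.transform import Rotation as Ro
q=observe()['tcp_rot'];M=Ro.from_quat([q[1],q[2],q[3],q[0]]).as_matrix();print(M.round(3),'jaw yaw',np.degrees(np.arctan2(M[1,0],M[0,0])))
c=pickle.load(open('top0.pkl','rb'))
f=lambda x,y,z,o=(180,90):px2w(c,(x+.5)/3-.5+o[0],(y+.5)/3-.5+o[1],z=z)[:2]*1000
nl,nr,fl,fr=f(92,256,.059),f(243,236,.059),f(62,73,.069),f(216,49,.069)
print('box',nl,nr,fl,fr,np.linalg.norm(nl-nr),np.linalg.norm(fl-fr),np.linalg.norm(nl-fl),np.linalg.norm(nr-fr))
ctr=(nl+nr+fl+fr)/4;d=(fl+fr-nl-nr);e=nl-nr+fl-fr;print(ctr,np.degrees(np.arctan2(d[1],d[0])),np.degrees(np.arctan2(-e[0],e[1])))
m=c['img'].max(-1)<75
P=cloud(c)
for nm,(x0,y0,x1,y1) in dict(orange=(295,150,330,175),).items():
    v,u=np.where(m[y0:y1,x0:x1]);v+=y0;u+=x0
    W=np.array([px2w(c,a,b,z=.03)[:2]*1000 for a,b in zip(u,v)]);print(nm,len(u),W.mean(0),cv2.minAreaRect(W.astype(np.float32)),np.percentile(P[v,u,2],[5,50,95]))
print('cam',-np.array(c['R']).T@np.array(c['t']))
E
```

```text
[[ 0.395  0.     0.919]
 [-0.919 -0.     0.395]
 [ 0.    -1.     0.   ]] jaw yaw -66.74971074845335
box [458.54242028  49.26539885] [ 482.65448896 -110.91430118] [653.49256496  85.42948147] [682.21860492 -78.70653675] 161.9843454048204 166.63078302121315 198.27606961810017 202.1464233324792
[569.22701978 -13.7314894 ] 9.832065913890078 9.253431665060225
orange 68 [ 506.07277595 -281.47092849] ((506.06207275390625, -282.4476318359375), (11.960366249084473, 60.45713806152344), 7.473683834075928) [0.03034884 0.03894717 0.04365126]
cam [ 0.33718207 -0.07934718  1.51997749]
```

The cover at (310,160) measures 159 x 118 mm, its handle 60 x 12 mm with its top at 39 mm, and its slots point away from the robot. That makes it the middle-sized one. The cover faces 7.4 deg and the box 9.6 deg. I'll grip the handle by its ends so the cover can pivot about y.

drive_tool:
  plan:
    - [25.9, 29.2, 0, -1.6]
    - [25.9, 29.2, 0, -1.6]
    - [25.9, 29.2, 0, -1.6]
    - [25.9, 29.2, 0, -1.6]
    - [25.9, 29.2, 0, -1.6]
    - [25.9, 29.2, 0, -1.6]
    - [25.9, 29.2, 0, -1.6]
    - [25.9, 29.2, 0, -1.6]
    - [25.9, 29.2, 0, -1.6]
    - [25.9, 29.2, 0, -1.5]
  gripper: 85
  force: 20

```text
t: 1.33
ee_pos: [0.5068, -0.2806, 0.2485]
tcp_rot: [-0.531, 0.531, -0.467, 0.467]
contact_force: [0.7, -0.5, -0.9]
width: 0.0848
```

drive_tool:
  plan:
    - [0, 0, -15, 0]
    - [0, 0, -20, 0]
    - [0, 0, -20, 0]
    - [0, 0, -20, 0]
    - [0, 0, -20, 0]
    - [0, 0, -20, 0]
    - [0, 0, -15, 0]
    - [0, 0, -10, 0]
    - [0, 0, 0, 0]
    - [0, 0, 0, 0]

```text
t: 2.17
ee_pos: [0.5058, -0.2823, 0.1084]
tcp_rot: [-0.531, 0.531, -0.467, 0.467]
contact_force: [0.1, 0.4, 0.6]
width: 0.0849
```

```bash
python3 - <<'E'
from loc import *
from scipy.spatial.transform import Rotation as Ro
o=observe();q=o['tcp_rot'];M=Ro.from_quat([q[1],q[2],q[3],q[0]]).as_matrix();print(o['t'],o['ee_pos'],'jaw yaw',np.degrees(np.arctan2(M[1,0],M[0,0])),tips_ahead,o['joints'])
c=camera('side');save(c,'s1.png',(180,60,380,210),3.5)
E
```

```text
2.1667 [ 0.50582292 -0.28230368  0.10840429] jaw yaw -82.64933787091306 0.017 [-6.23022444e-01  6.01538240e-01  1.80545541e+00 -1.26677481e-04
  7.34897445e-01  8.19574602e-01]
```

View pics/s1.png

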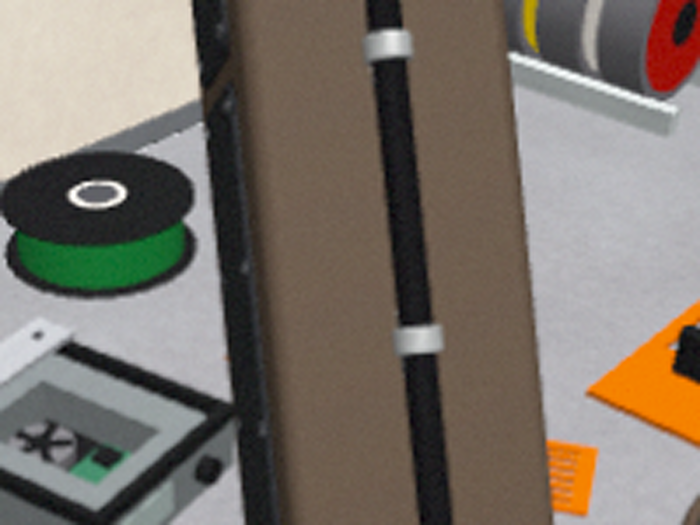

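The arm hides the cover in the side view, between columns 240 and 330. Position and yaw are on target, so I'll go down and grip.

drive_tool:
  plan:
    - [0, 0, -15, 0]
    - [0, 0, -20, 0]
    - [0, 0, -18, 0]
    - [0, 0, -12, 0]
    - [0, 0, -7, 0]
    - [0, 0, -5, 0]
    - [0, 0, -2, 0]
    - [0, 0, 0, 0]
    - [0, 0, 0, 0]
    - [0, 0, 0, 0]

```text
t: 3.05
ee_pos: [0.506, -0.2824, 0.03]
tcp_rot: [0.531, -0.531, 0.467, -0.467]
contact_force: [0.3, -0.1, 0.3]
width: 0.0854
```

drive_tool:
  plan:
    - [0, 0, 0, 0]
    - [0, 0, 0, 0]
    - [0, 0, 0, 0]
    - [0, 0, 0, 0]
    - [0, 0, 0, 0]
    - [0, 0, 0, 0]
    - [0, 0, 0, 0]
    - [0, 0, 0, 0]
    - [0, 0, 0, 0]
    - [0, 0, 0, 0]
  gripper: 50
  force: 20

```text
t: 3.88
ee_pos: [0.5059, -0.2823, 0.0298]
tcp_rot: [-0.531, 0.531, -0.467, 0.467]
contact_force: [-0.9, 2.1, 6.4]
width: 0.0595
```

drive_tool:
  plan:
    - [0, 0, 3, 0]
    - [0, 0, 6, 0]
    - [0, 0, 12, 0]
    - [0, 0, 18, 0]
    - [0, 0, 20, 0]
    - [0, 0, 20, 0]
    - [0, 0, 20, 0]
    - [0, 0, 15, 0]
    - [0, 0, 6, 0]
    - [0, 0, 0, 0]

```text
t: 4.72
ee_pos: [0.5061, -0.2825, 0.1512]
tcp_rot: [0.531, -0.531, 0.466, -0.468]
contact_force: [0.2, -0.2, -2.3]
width: 0.0593
```

```bash
python3 - <<'E'
from loc import *
o=observe();print(o['t'],o['ee_pos'],o['contact_force'],o['width'])
c=camera('side');save(c,'s2.png',s=1.5)
c=camera('top');save(c,'t2.png',(250,70,400,200),4)
m=mask(c['img'],(5,150,120),(20,255,255));m[210:]=0;m[:,:270]=0
P=cloud(c);v,u=np.where((m>0)&(c['depth']>0));X=P[v,u];X=X[X[:,2]>.03]
print(len(X));A=np.c_[X[:,:2]-[.506,-.282],np.ones(len(X))];s=np.linalg.lstsq(A,X[:,2],rcond=None)[0];print(s,np.degrees(np.arctan(np.hypot(*s[:2]))))
E
```

```text
4.7167 [ 0.50611958 -0.28249157  0.15124749] [ 0.16972519 -0.15292712 -2.25636879] 0.05928230970171021
184
[-0.27851208  0.05743779  0.1441676 ] 15.874327536056182
```

View pics/s2.png

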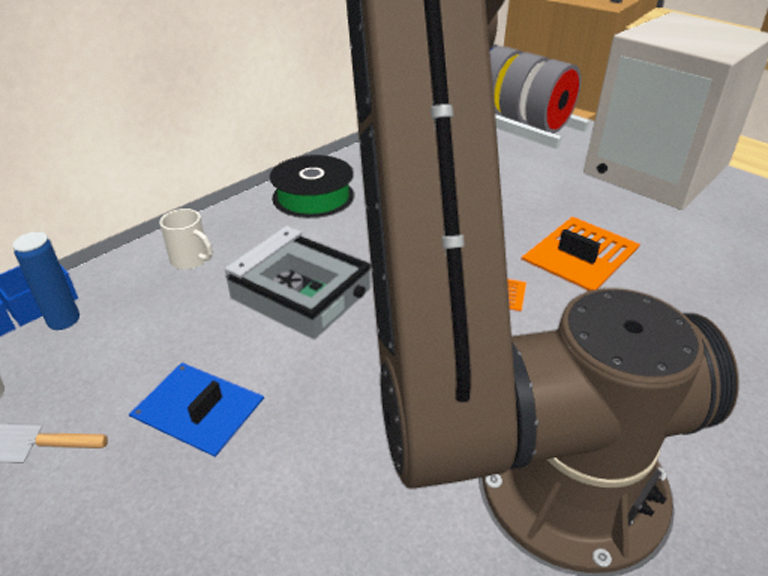

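View pics/t2.png

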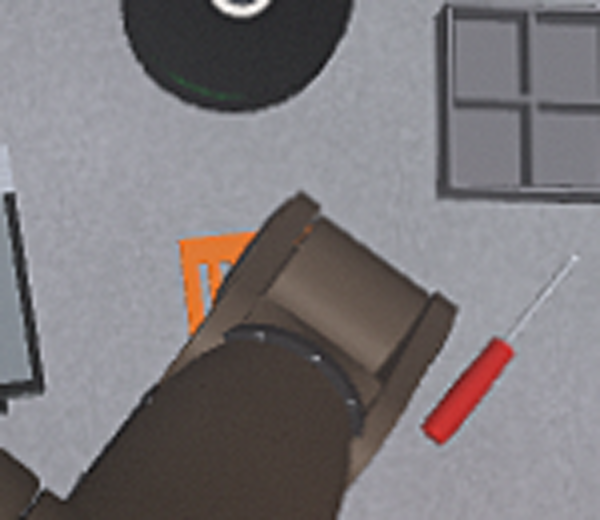

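The cover has swung by itself to about 15 deg with the slotted edge low, which is the tilt needed. I'll firm up the grip to hold it there and carry it to a staging pose over the box.

drive_tool:
  plan:
    - [0, 8, 0, 0]
    - [1, 20, 0, 0.2]
    - [2, 33, 0, 0.3]
    - [3, 38, 0, 0.4]
    - [3, 39, 0, 0.4]
    - [3, 39, 0, 0.4]
    - [2, 36, 0, 0.3]
    - [1.6, 28, 0, 0.2]
    - [0, 15, 0, 0]
    - [0, 5.3, 0, 0]
  force: 35

```text
t: 5.65
ee_pos: [0.5206, -0.0182, 0.1485]
tcp_rot: [-0.54, 0.541, -0.457, 0.455]
contact_force: [0.2, -0.4, -0.9]
width: 0.0593
```

```bash
python3 - <<'E'
from loc import *
import pickle
o=observe();print(o['t'],o['ee_pos'],o['contact_force'],o['width'])
c=camera('side');save(c,'s3.png',(80,80,330,280),3);pickle.dump(c,open('s3.pkl','wb'))
c=camera('top');save(c,'t3.png',(160,70,340,200),4);pickle.dump(c,open('t3.pkl','wb'))
E
```

```text
5.65 [ 0.52056054 -0.01815329  0.14845258] [ 0.23891043 -0.44776824 -0.85630306] 0.0592761622988766
```

View pics/s3.png

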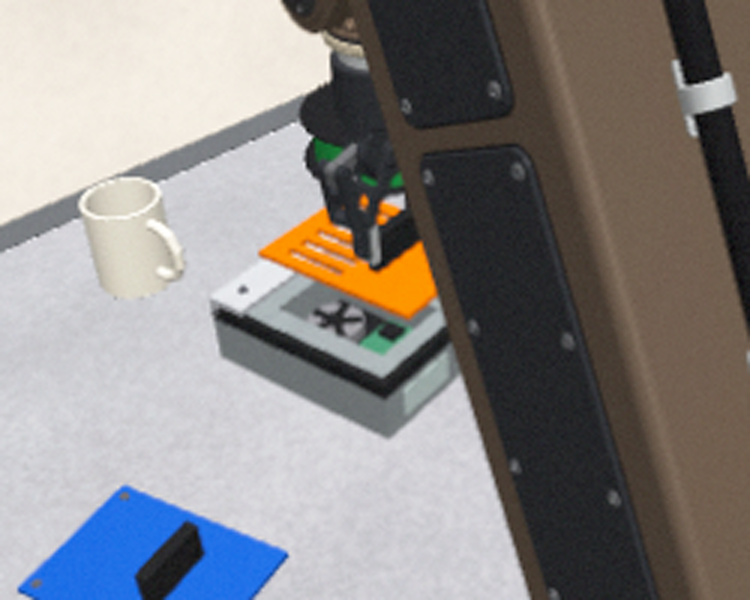

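View pics/t3.png

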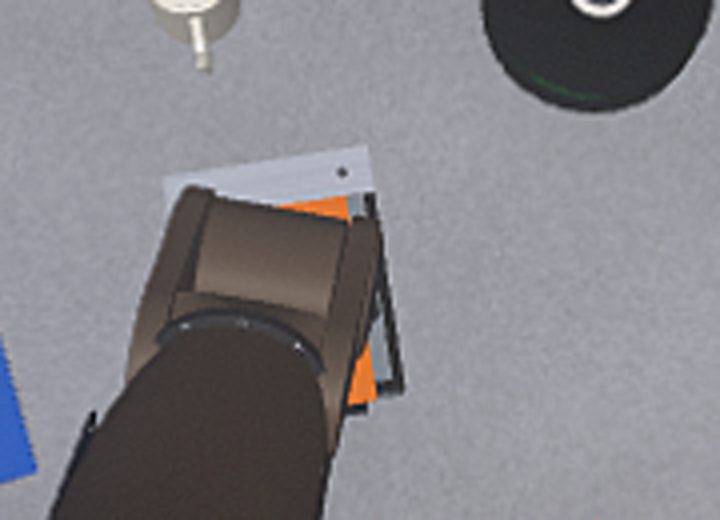

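The side view shows the cover tilted over the box: slotted left corner at about pixel (166,164), near left corner at about (217,185). Next I'll measure the tilt and the edge position in the box frame.

```bash
cat > meas.py <<'E'
from loc import *
import pickle
BC=np.array([.570,-.013]);BY=np.radians(9.6)
def tobox(X):
    d=X[...,:2]-BC;c,s=np.cos(BY),np.sin(BY)
    return np.stack([d[...,0]*c+d[...,1]*s,-d[...,0]*s+d[...,1]*c,X[...,2]],-1)
def meas(c,roi):
    m=mask(c['img'],(5,150,120),(20,255,255));k=np.zeros_like(m);x0,y0,x1,y1=roi;k[y0:y1,x0:x1]=m[y0:y1,x0:x1]
    ke=cv2.erode(k,np.ones((3,3)))
    P=cloud(c);v,u=np.where((ke>0)&(c['depth']>0));X=tobox(P[v,u])
    keep=np.ones(len(X),bool)
    for _ in range(6):
        A=np.c_[X[:,:2],np.ones(len(X))];s=np.linalg.lstsq(A[keep],X[keep,2],rcond=None)[0];r=X[:,2]-A@s;keep=abs(r)<max(.003,2*np.median(abs(r[keep])))
    print('n',len(X),keep.sum(),'tilt x,y deg',np.degrees(np.arctan(-s[:2])).round(2),'rms',r[keep].std().round(4))
    # intersect mask pixels with fitted plane
    v,u=np.where(k>0);W=[]
    R=np.array(c['R']);t=np.array(c['t']);o=-R.T@t
    for a,b in zip(u,v):
        q=px2w(c,a,b,d=1.);B=tobox(np.array([o,q]));d=B[1]-B[0]
        l=(s[2]+s[0]*B[0,0]+s[1]*B[0,1]-B[0,2])/(d[2]-s[0]*d[0]-s[1]*d[1]);W.append(B[0]+l*d)
    W=np.array(W);print('mm min',(W.min(0)*1e3).round(1),'max',(W.max(0)*1e3).round(1))
    i=[W[:,0].argmax(),W[:,1].argmax(),W[:,0].argmin(),W[:,1].argmin()];print((W[i]*1e3).round(1).tolist(),[(int(u[j]),int(v[j])) for j in i])
    print('plane z at x=+-',[round(1e3*(s[2]+s[0]*x),1) for x in (-.08,0,.08)])
    return s,W
E
python3 - <<'E'
from meas import *
c=pickle.load(open('s3.pkl','rb'));meas(c,(150,130,235,195))
c=pickle.load(open('t3.pkl','rb'));meas(c,(200,100,270,180))
print(tobox(observe()['ee_pos']))
E
```

```text
n 573 563 tilt x,y deg [ 0.31 -0.26] rms 0.001
mm min [-114.2  -56.2  120.9] max [ 49.9  66.9 122.3]
[[49.9, -13.4, 121.0], [-34.5, 66.9, 121.9], [-114.2, 47.2, 122.2], [13.1, -56.2, 121.0]] [(186, 150), (190, 175), (221, 182), (207, 147)]
plane z at x=+- [np.float64(121.8), np.float64(121.4), np.float64(120.9)]
n 43 32 tilt x,y deg [ 1.13 -7.27] rms 0.002
mm min [-109.2  -58.   119.7] max [ 51.1  -8.4 125.9]
[[51.1, -48.9, 120.7], [49.8, -8.4, 125.9], [-109.2, -49.6, 123.8], [-94.8, -58.0, 122.4]] [(243, 119), (230, 121), (251, 170), (253, 165)]
plane z at x=+- [np.float64(129.5), np.float64(127.9), np.float64(126.4)]
[-0.04953912  0.00126761  0.14872599]
```

The plane fit says the cover is in fact almost flat (0.3 deg) and friction is holding it. The 15 deg reading came from a few noisy pixels. Resting it on the near curb could only give about 6 deg before the edge meets the seat. So I'll turn the cover 90 deg, rest its near end on the box's left curb with the slotted edge free outside, and press down to tilt it in the fingers. The blue cover's handle stays clear of that.

drive_tool:
  plan:
    - [3, 8, 0, 4]
    - [4, 11, 0, 6.9]
    - [4, 12, 0, 6.9]
    - [4, 12, 0, 6.9]
    - [4, 12, 0, 6.9]
    - [4, 12, 0, 6.9]
    - [4, 12, 0, 6.9]
    - [4, 12, 0, 6.9]
    - [4, 12, 0, 6.9]
    - [4, 12, 0, 6.9]
  force: 20

```text
t: 6.58
ee_pos: [0.5606, 0.0932, 0.1488]
tcp_rot: [-0.702, 0.702, -0.087, 0.087]
contact_force: [-0.2, -0.7, -1.2]
width: 0.0592
```

drive_tool:
  plan:
    - [4, 10, 0, 6.9]
    - [4, 10, 0, 6.9]
    - [3, 6, 0, 6.9]
    - [0, 0, 0, 3.4]
    - [0, 0, -5, 0]
    - [0, 0, -10, 0]
    - [0, 0, -10, 0]
    - [0, 0, -8, 0]
    - [0, 0, -4, 0]
    - [0, 0, 0, 0]

```text
t: 7.42
ee_pos: [0.5709, 0.1198, 0.1108]
tcp_rot: [-0.705, 0.705, 0.059, -0.061]
contact_force: [0.5, -0.2, -1.4]
width: 0.0587
```

```bash
python3 - <<'E'
from meas import *
o=observe();print(o['t'],o['ee_pos'],o['joints'],o['contact_force'],o['width'],tobox(o['ee_pos']))
c=camera('side');save(c,'s4.png',(80,80,330,280),3);pickle.dump(c,open('s4.pkl','wb'))
E
```

```text
7.4167 [0.57085006 0.11976526 0.1108484 ] [ 9.35825147e-02  6.02796108e-01  1.79253857e+00 -1.50315958e-05
  7.48449537e-01 -7.55997301e-02] [ 0.53050069 -0.16651349 -1.40385899] 0.05866274333701522 [0.02297925 0.13076425 0.1108484 ]
```

View pics/s4.png

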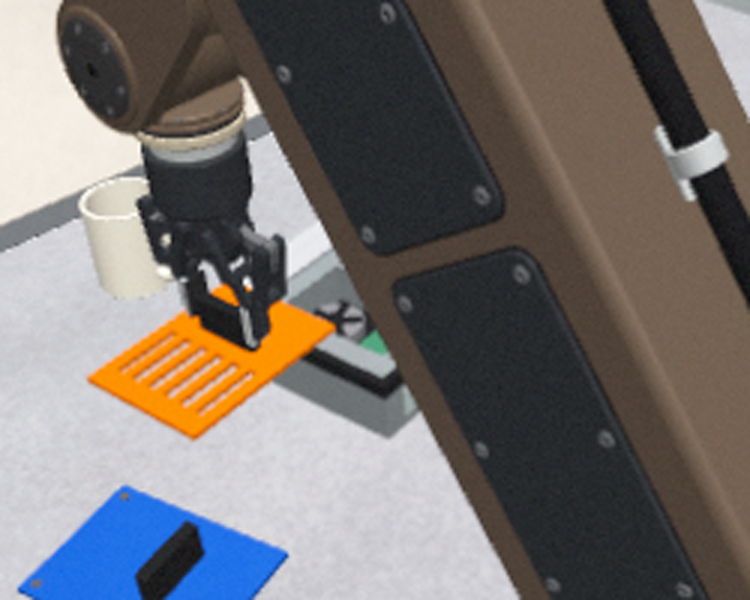

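The cover is turned, with its handle end over the left curb at about pixel (187,189) and the slotted edge free toward the left. Next I'll press it down on the curb.

drive_tool:
  plan:
    - [0, 0, -6, 0]
    - [0, 0, -7, 0]
    - [0, 0, -4, 0]
    - [0, 0, -2, 0]
    - [0, 0, -2, 0]
    - [0, 0, -2, 0]
    - [0, 0, -2, 0]
    - [0, 0, -2, 0]
    - [0, 0, 0, 0]
    - [0, 0, 0, 0]

```text
t: 8.3
ee_pos: [0.5714, 0.1209, 0.0858]
tcp_rot: [0.705, -0.704, -0.061, 0.06]
contact_force: [-3.4, 6.0, 6.7]
width: 0.0587
```

```bash
python3 - <<'E'
from meas import *
o=observe();print(o['t'],o['ee_pos'],o['contact_force'],o['width'],tobox(o['ee_pos']))
c=camera('side');save(c,'s5.png',(80,80,330,280),3);pickle.dump(c,open('s5.pkl','wb'))
meas(pickle.load(open('s4.pkl','rb')),(105,170,200,235))
meas(c,(105,170,200,240))
E
```

```text
8.3 [0.57140427 0.12085826 0.08577794] [-3.39157171  6.01627513  6.721188  ] 0.058718978465121766 [0.02370798 0.13174953 0.08577794]
n 900 894 tilt x,y deg [ 0.51 -0.66] rms 0.0011
mm min [-41.7  67.3  82.9] max [ 83.  233.2  85.7]
[[83.0, 87.2, 82.9], [49.2, 233.2, 84.9], [-41.7, 212.9, 85.5], [-23.4, 67.3, 83.6]] [(152, 176), (117, 211), (151, 221), (188, 186)]
plane z at x=+- [np.float64(83.4), np.float64(82.7), np.float64(81.9)]
n 906 877 tilt x,y deg [-1.02 13.23] rms 0.0013
mm min [-41.5  65.1  37.2] max [ 86.3 225.6  75.4]
[[86.3, 94.1, 69.6], [72.9, 225.6, 38.5], [-41.5, 220.3, 37.7], [-20.3, 65.1, 74.6]] [(150, 181), (117, 220), (152, 238), (188, 188)]
plane z at x=+- [np.float64(88.8), np.float64(90.2), np.float64(91.6)]
```

View pics/s5.png

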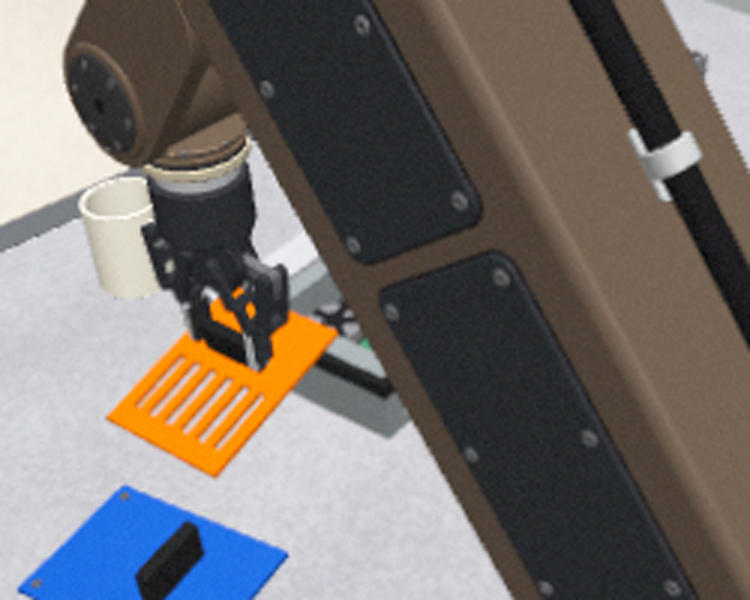

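The tilt is now 13.2 deg with the slotted edge low, which is what I want. I'll firm the grip, lift, turn back and return over the box.

drive_tool:
  plan:
    - [0, 0, 4, 0]
    - [0, 0, 8, 0]
    - [0, 0, 14, 0]
    - [0, 0, 14, 0]
    - [0, 0, 14, 0]
    - [-3, -8, 10, -3]
    - [-4, -11, 0, -6.9]
    - [-4, -12, 0, -6.9]
    - [-4, -12, 0, -6.9]
    - [-4, -12, 0, -6.9]
  force: 35

```text
t: 9.18
ee_pos: [0.5521, 0.0644, 0.1498]
tcp_rot: [-0.695, 0.695, -0.13, 0.13]
contact_force: [0.4, 0.4, -2.2]
width: 0.0593
```

drive_tool:
  plan:
    - [-4, -12, 0, -6.9]
    - [-4, -12, 0, -6.9]
    - [-4, -12, 0, -6.9]
    - [-4, -12, 0, -6.9]
    - [-4, -12, 0, -6.9]
    - [-4, -11, 0, -6.9]
    - [-4, -10, 0, -6.9]
    - [-4, -9, 0, -6.9]
    - [-3, -6.5, 0, -4.2]
    - [0, 0, 0, 0]

```text
t: 10.02
ee_pos: [0.5169, -0.0325, 0.1497]
tcp_rot: [-0.54, 0.54, -0.457, 0.457]
contact_force: [-0.7, -0.2, -2.2]
width: 0.0586
```

```bash
python3 - <<'E'
from meas import *
from scipy.spatial.transform import Rotation as Ro
o=observe();q=o['tcp_rot'];M=Ro.from_quat([q[1],q[2],q[3],q[0]]).as_matrix();print(o['t'],o['ee_pos'],'jaw yaw',np.degrees(np.arctan2(M[1,0],M[0,0])),o['contact_force'],o['width'],tobox(o['ee_pos']))
c=camera('side');save(c,'s6.png',(80,80,330,280),3);pickle.dump(c,open('s6.pkl','wb'))
meas(c,(150,130,235,200))
c=camera('top');save(c,'t6.png',(160,70,340,200),4);pickle.dump(c,open('t6.pkl','wb'))
E
```

```text
10.0167 [ 0.51690235 -0.03248093  0.14966507] jaw yaw -80.51525841883213 [-0.70212436 -0.22498431 -2.16769576] 0.05864060906822884 [-0.05560288 -0.01035309  0.14966507]
n 516 477 tilt x,y deg [12.9   0.83] rms 0.0009
mm min [-125.5  -69.7  101.4] max [ 37.1  55.  138.1]
[[37.1, -28.3, 101.8], [-13.1, 55.0, 112.1], [-125.5, 41.5, 138.1], [11.2, -69.7, 108.4]] [(194, 155), (187, 173), (226, 177), (211, 149)]
plane z at x=+- [np.float64(128.2), np.float64(109.9), np.float64(91.6)]
```

View pics/s6.png

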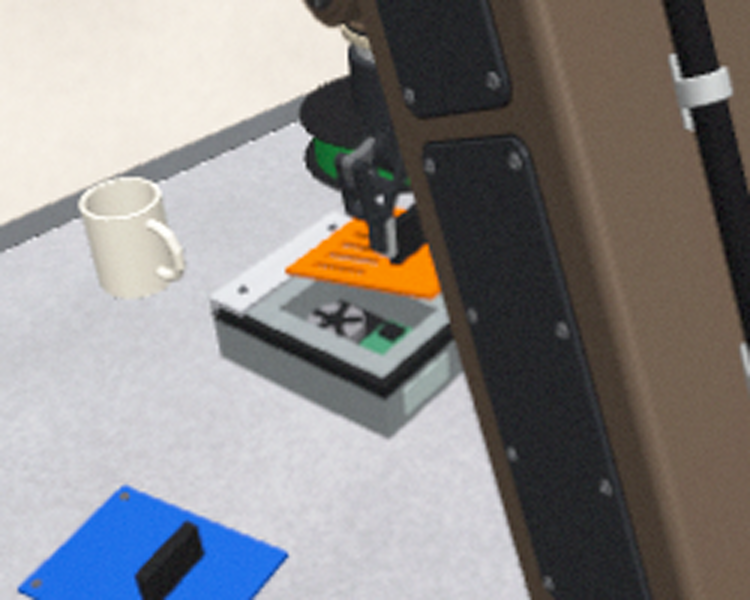

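View pics/t6.png

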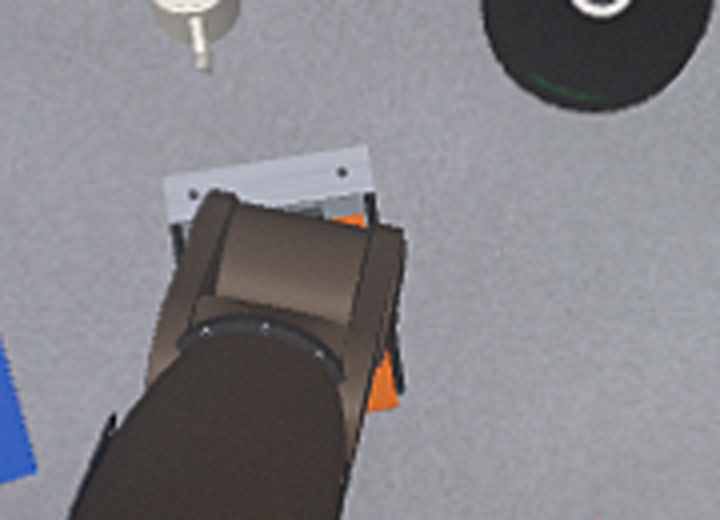

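The tilt is holding at 12.9 deg. The cover sits about 10 mm to the right of the box middle, with its edge at box x 37. I'll shift it and lower to just in front of the lip.

drive_tool:
  plan:
    - [2, 3, 0, 0]
    - [3, 4, -3, 0]
    - [3, 3, -6, 0]
    - [2, 2, -8, 0]
    - [0, 0, -8, 0]
    - [0, 0, -8, 0]
    - [0, 0, -6, 0]
    - [0, 0, -4, 0]
    - [0, 0, -1.5, 0]
    - [0, 0, 0, 0]

```text
t: 10.95
ee_pos: [0.5272, -0.0195, 0.1044]
tcp_rot: [-0.541, 0.541, -0.456, 0.456]
contact_force: [-0.4, -0.3, -1.5]
width: 0.0589
```

```bash
python3 - <<'E'
from meas import *
from scipy.spatial.transform import Rotation as Ro
o=observe();q=o['tcp_rot'];M=Ro.from_quat([q[1],q[2],q[3],q[0]]).as_matrix();print(o['t'],o['ee_pos'],'jaw yaw',np.degrees(np.arctan2(M[1,0],M[0,0])),o['contact_force'],o['width'],tobox(o['ee_pos']))
c=camera('side');save(c,'s7.png',(140,120,260,230),6);pickle.dump(c,open('s7.pkl','wb'))
meas(c,(150,130,235,220))
c=camera('top');save(c,'t7.png',(190,95,280,185),6);pickle.dump(c,open('t7.pkl','wb'))
E
```

```text
10.95 [ 0.52721666 -0.01954414  0.1044001 ] jaw yaw -80.25674022931996 [-0.39873176 -0.2737653  -1.48526665] 0.05893077943480503 [-0.04327556  0.00068243  0.1044001 ]
n 523 486 tilt x,y deg [12.97  0.89] rms 0.001
mm min [-113.1  -62.1   55.8] max [49.9 65.4 92.9]
[[49.9, -24.3, 56.4], [-33.8, 65.4, 74.3], [-113.1, 40.1, 92.9], [15.7, -62.1, 64.9]] [(191, 168), (192, 190), (223, 190), (209, 163)]
plane z at x=+- [np.float64(86.0), np.float64(67.5), np.float64(49.1)]
```

View pics/s7.png

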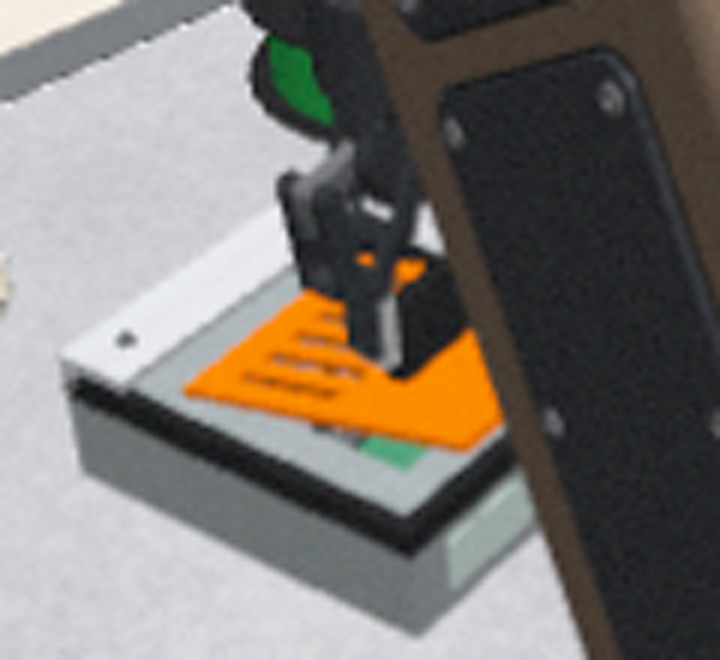

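View pics/t7.png

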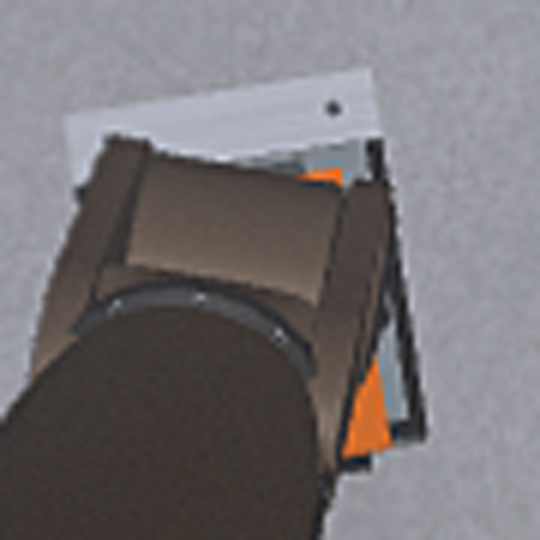

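The slotted edge is at box x of about 49 with its underside at z of about 51, centred in y to 2 mm. The lip begins at x 60. I'll slide it under the lip.

drive_tool:
  plan:
    - [1, 0.2, -1, 0]
    - [3, 0.5, -1, 0]
    - [4, 0.7, 0, 0]
    - [4, 0.7, 0, 0]
    - [4, 0.7, 0, 0]
    - [4, 0.7, 0, 0]
    - [3, 0.5, 0, 0]
    - [2.5, 0.4, 0, 0]
    - [0, 0, 0, 0]
    - [0, 0, 0, 0]

```text
t: 11.88
ee_pos: [0.5528, -0.015, 0.1027]
tcp_rot: [-0.541, 0.541, -0.456, 0.456]
contact_force: [-0.1, 0.3, -0.8]
width: 0.0591
```

```bash
python3 - <<'E'
from meas import *
o=observe();print(o['t'],o['ee_pos'],o['contact_force'],o['width'],tobox(o['ee_pos']))
c=camera('side');save(c,'s8.png',(140,120,260,230),6);pickle.dump(c,open('s8.pkl','wb'))
meas(c,(150,130,235,220))
E
```

```text
11.8833 [ 0.55281673 -0.01499871  0.10273602] [-0.11433354  0.34773605 -0.84536347] 0.05907851588385307 [-0.01727595  0.00089491  0.10273602]
n 512 469 tilt x,y deg [13.    0.91] rms 0.001
mm min [-88.4 -62.7  55.6] max [66.2 66.1 91.5]
[[66.2, 57.9, 55.6], [-21.4, 66.1, 75.7], [-88.4, 63.6, 91.2], [52.9, -62.7, 60.6]] [(166, 181), (188, 188), (209, 192), (199, 160)]
plane z at x=+- [np.float64(90.3), np.float64(71.8), np.float64(53.3)]
```

View pics/s8.png

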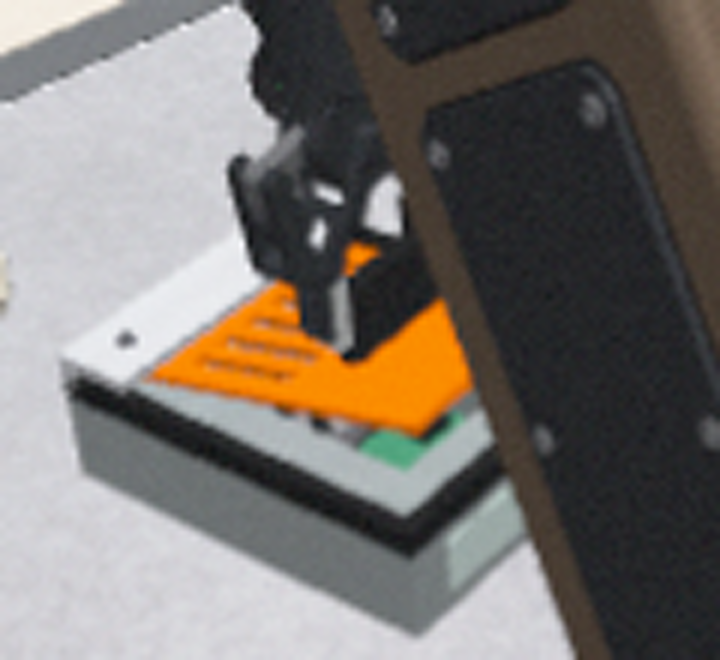

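The edge is now under the lip (the lip hides it at pixels (163-200,160-183)), with the tilt still 13 deg and no contact force. I'll go 4 mm further in, pause, then lower the handle end in stages, easing back as the cover flattens.

drive_tool:
  plan:
    - [2, 0.3, 0, 0]
    - [2, 0.4, 0, 0]
    - [0, 0, 0, 0]
    - [0, 0, 0, 0]
    - [0, 0, -1, 0]
    - [0, 0, -2, 0]
    - [0, 0, -2, 0]
    - [-0.5, 0, -2, 0]
    - [-0.5, 0, -2, 0]
    - [0, 0, 0, 0]
  force: 22

```text
t: 12.77
ee_pos: [0.5558, -0.0144, 0.0936]
tcp_rot: [-0.541, 0.541, -0.456, 0.456]
contact_force: [-1.1, -0.9, 2.5]
width: 0.0591
```

```bash
python3 - <<'E'
from meas import *
o=observe();print(o['t'],o['ee_pos'],o['contact_force'],o['width'],tobox(o['ee_pos']))
c=camera('side');save(c,'s9.png',(140,120,260,230),6);pickle.dump(c,open('s9.pkl','wb'))
meas(c,(150,130,235,220))
E
```

```text
12.7667 [ 0.55575481 -0.01438631  0.09364119] [-1.11232502 -0.94972543  2.53666565] 0.059108538490700704 [-0.01427689  0.00100876  0.09364119]
n 543 504 tilt x,y deg [11.65  0.94] rms 0.001
mm min [-84.9 -61.9  47.6] max [75.1 65.6 80.9]
[[75.1, 61.8, 47.6], [71.2, 65.6, 48.3], [-84.9, 40.7, 80.9], [53.0, -61.9, 54.2]] [(163, 183), (163, 184), (214, 190), (199, 162)]
plane z at x=+- [np.float64(80.5), np.float64(64.0), np.float64(47.6)]
```

View pics/s9.png

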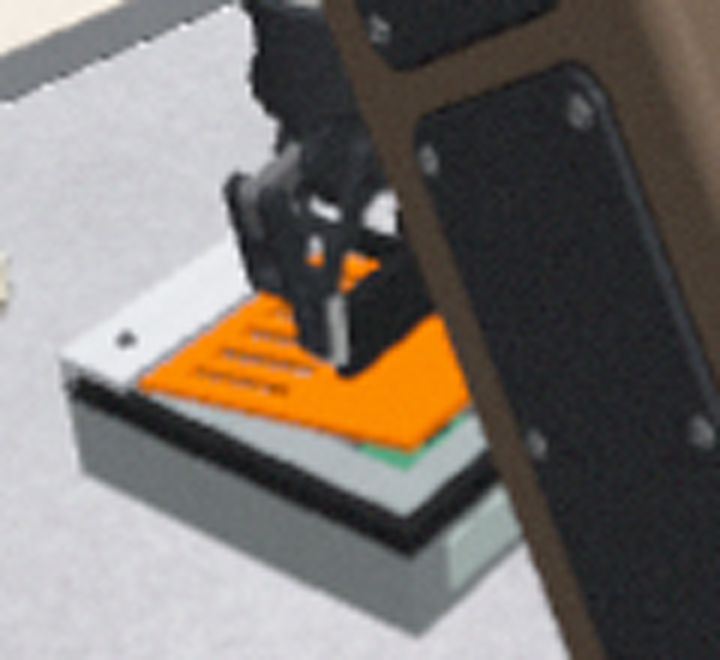

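The edge rests on the seat (plane top about 49 mm there) and the cover is flattening in the fingers (11.7 deg). I'll keep x and go on lowering.

drive_tool:
  plan:
    - [0, 0, -1.5, 0]
    - [0, 0, -1.5, 0]
    - [0, 0, -1.5, 0]
    - [0, 0, -1.5, 0]
    - [0, 0, -1.5, 0]
    - [0, 0, -1.5, 0]
    - [0, 0, -1.5, 0]
    - [0, 0, -1.5, 0]
    - [0, 0, 0, 0]
    - [0, 0, 0, 0]

```text
t: 13.65
ee_pos: [0.5558, -0.0143, 0.0817]
tcp_rot: [-0.541, 0.541, -0.456, 0.456]
contact_force: [-3.0, -0.7, 3.2]
width: 0.0591
```

```bash
python3 - <<'E'
from meas import *
o=observe();print(o['t'],o['ee_pos'],o['contact_force'],o['width'],tobox(o['ee_pos']))
c=camera('side');save(c,'s10.png',(140,120,260,230),6);pickle.dump(c,open('s10.pkl','wb'))
meas(c,(150,130,235,220))
E
```

```text
13.65 [ 0.55584907 -0.01429914  0.08171095] [-3.00428655 -0.65546678  3.20602024] 0.05908128233682355 [-0.01416941  0.00107899  0.08171095]
n 483 467 tilt x,y deg [ 4.69 -0.27] rms 0.0011
mm min [-79.3 -57.2  48.3] max [74.9 68.4 61.2]
[[74.9, -9.6, 48.3], [64.6, 68.4, 49.5], [-79.3, 19.1, 61.1], [41.9, -57.2, 50.8]] [(181, 170), (164, 185), (218, 191), (201, 165)]
plane z at x=+- [np.float64(61.1), np.float64(54.5), np.float64(47.9)]
```

View pics/s10.png

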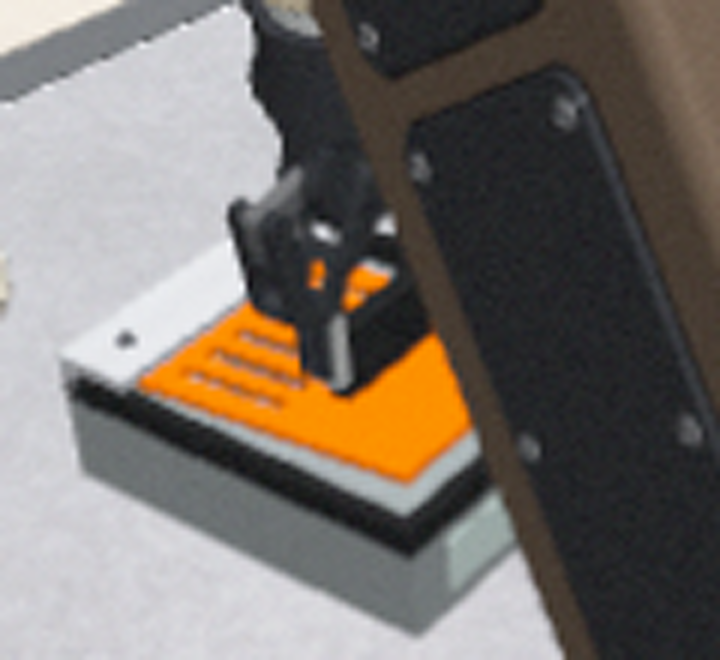

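The tilt is 4.7 deg and falling. I'll lower the rest of the way, to contact.

drive_tool:
  plan:
    - [0, 0, -1.5, 0]
    - [0, 0, -1.5, 0]
    - [0, 0, -1.5, 0]
    - [0, 0, -1.2, 0]
    - [0, 0, -1, 0]
    - [0, 0, -0.8, 0]
    - [0, 0, -0.5, 0]
    - [0, 0, -0.5, 0]
    - [0, 0, 0, 0]
    - [0, 0, 0, 0]

```text
t: 14.53
ee_pos: [0.5558, -0.0143, 0.0736]
tcp_rot: [0.541, -0.541, 0.456, -0.456]
contact_force: [-4.2, -0.0, 7.4]
width: 0.0593
```

```bash
python3 - <<'E'
from meas import *
o=observe();print(o['t'],o['ee_pos'],o['contact_force'],o['width'],tobox(o['ee_pos']))
c=camera('side');save(c,'s11.png',(140,120,260,230),6);pickle.dump(c,open('s11.pkl','wb'))
meas(c,(150,130,235,220))
E
```

```text
14.5333 [ 0.55581605 -0.01433904  0.07363244] [-4.21817399 -0.03557045  7.43287037] 0.05933841423994686 [-0.01420862  0.00104515  0.07363244]
n 459 451 tilt x,y deg [ 0.05 -0.1 ] rms 0.0011
mm min [-76.2 -57.4  47.9] max [74.8 67.1 48.2]
[[74.8, 7.0, 48.0], [66.1, 67.1, 48.1], [-76.2, 41.0, 48.2], [31.4, -57.4, 47.9]] [(177, 173), (164, 185), (212, 199), (204, 167)]
plane z at x=+- [np.float64(48.1), np.float64(48.0), np.float64(47.9)]
```

View pics/s11.png

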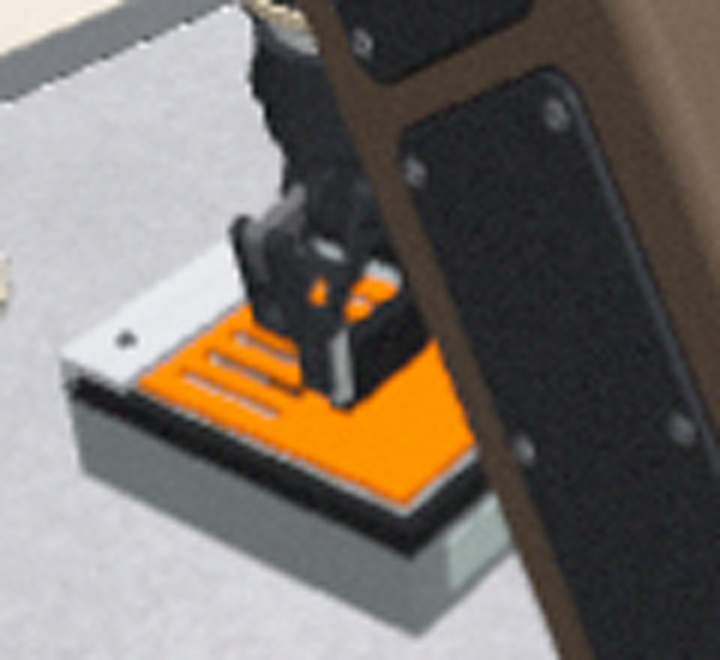

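The cover is flat (0.05 deg) and still held. It sits about 5 mm too far toward the lip, so I'll pull it back 4 mm and then release.

drive_tool:
  plan:
    - [-1, -0.2, 0, 0]
    - [-1, -0.2, 0, 0]
    - [-1, -0.2, 0, 0]
    - [-1, -0.2, 0, 0]
    - [0, 0, 0, 0]
    - [0, 0, 0, 0]
    - [0, 0, 0, 0]
    - [0, 0, 0, 0]
    - [0, 0, 0, 0]
    - [0, 0, 0, 0]

```text
t: 15.42
ee_pos: [0.5524, -0.0152, 0.0736]
tcp_rot: [0.541, -0.54, 0.455, -0.456]
contact_force: [2.0, 0.6, 5.7]
width: 0.0589
```

drive_tool:
  plan:
    - [0, 0, 0, 0]
    - [0, 0, 0, 0]
    - [0, 0, 0, 0]
    - [0, 0, 0, 0]
    - [0, 0, 0, 0]
    - [0, 0, 0, 0]
    - [0, 0, 0, 0]
    - [0, 0, 0, 0]
    - [0, 0, 0, 0]
    - [0, 0, 0, 0]
  gripper: 80

```text
t: 16.25
ee_pos: [0.5518, -0.0151, 0.0733]
tcp_rot: [-0.541, 0.541, -0.456, 0.456]
contact_force: [-0.2, -0.2, 0.5]
width: 0.0802
```

drive_tool:
  plan:
    - [0, 0, 3, 0]
    - [0, 0, 6, 0]
    - [0, 0, 12, 0]
    - [0, 0, 20, 0]
    - [0, 0, 25, 0]
    - [0, 0, 30, 0]
    - [0, 0, 30, 0]
    - [0, 0, 30, 0]
    - [0, 0, 20, 0]
    - [0, 0, 10, 0]

```text
t: 17.08
ee_pos: [0.5523, -0.0152, 0.2628]
tcp_rot: [0.541, -0.54, 0.454, -0.457]
contact_force: [0.6, -0.5, 0.3]
width: 0.0798
```

drive_tool:
  plan:
    - [0, -15, 0, 0]
    - [0, -30, 0, 0]
    - [0, -38, 0, 0]
    - [0, -38, 0, 0]
    - [0, -38, 0, 0]
    - [0, -38, 0, 0]
    - [0, -35, 0, 0]
    - [0, -20, 0, 0]
    - [0, -5, 0, 0]
    - [0, 0, 0, 0]

```text
t: 17.92
ee_pos: [0.5514, -0.2732, 0.2585]
tcp_rot: [-0.54, 0.54, -0.457, 0.456]
contact_force: [0.6, 0.6, 0.7]
width: 0.0802
```

```bash
python3 - <<'E'
from meas import *
o=observe();print(o['t'],o['ee_pos'],o['contact_force'],o['width'])
c=camera('side');save(c,'s12.png',(80,100,280,300),3);
meas(c,(140,130,250,230))
c=camera('top');save(c,'t12.png',(180,90,300,190),6);meas(c,(190,100,270,180))
E
```

```text
17.9167 [ 0.551363   -0.27323844  0.25852386] [0.64612071 0.62286106 0.68278587] 0.08015814431012222
n 861 833 tilt x,y deg [ 0.16 -0.13] rms 0.0012
mm min [-82.4 -59.1  47.7] max [75.3 67.2 48.4]
[[75.3, -52.2, 47.7], [58.7, 67.2, 48.0], [-82.4, 60.7, 48.4], [-72.1, -59.1, 48.1]] [(191, 163), (166, 186), (209, 204), (234, 179)]
plane z at x=+- [np.float64(48.2), np.float64(48.0), np.float64(47.8)]
n 673 433 tilt x,y deg [ 0.07 -0.27] rms 0.0017
mm min [-76.9 -60.3  49.9] max [63.8 60.  50.6]
[[63.8, 2.7, 50.2], [29.4, 60.0, 50.5], [-76.9, 52.5, 50.6], [-61.2, -60.3, 50.0]] [(227, 122), (211, 135), (218, 167), (252, 157)]
plane z at x=+- [np.float64(50.3), np.float64(50.2), np.float64(50.1)]
```

View pics/s12.png

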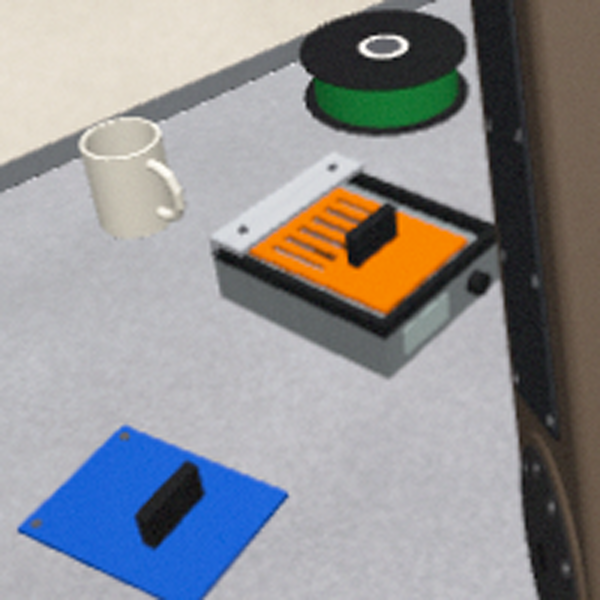

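View pics/t12.png

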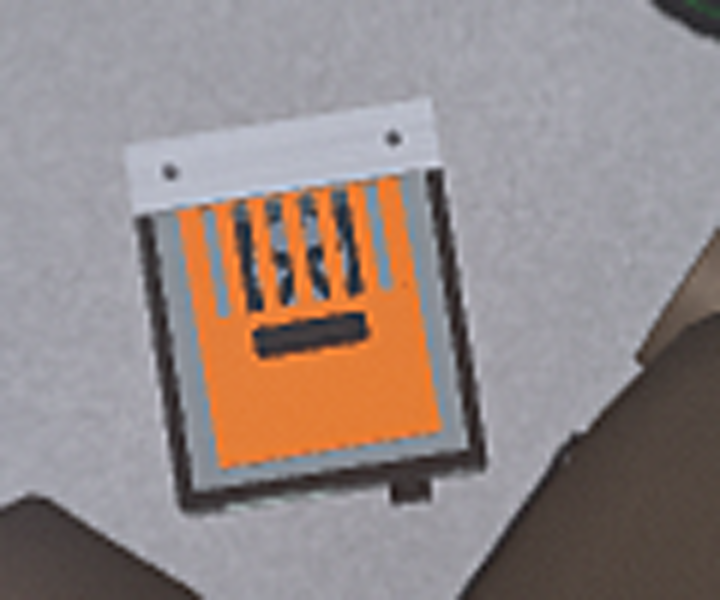

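The cover lies flat and centred in its recess with the slotted edge under the lip (near corners at crop pixels (218,467) and (442,430)). The blue cover hasn't moved. I'll hand the job in.

```bash
python3 -c "
from plant import *
print(close_job())"
```

```text
the job is handed in; nothing more can be done
None
```

The orange vent cover is seated flat in the control box, with its slotted edge under the steel lip and the gripper clear. I handed the job in at about 18 s of the 43 s allowed; no verdict is reported.

**How it went:**
- **Picking it:** I picked the middle-sized cover, measured at 159 x 118 mm, and gripped its handle by the two ends so it could pivot.
- **Tilting it:** It did not tilt under its own weight. An early 15° reading came from a few noisy pixels, and a better fit showed 0.3°. I pressed its handle end on the box's left curb until it tilted 13°.
- **Seating it:** I slid the edge under the lip, lowered the handle end by hand until the cover was flat, pulled it back 4 mm to centre it, then let go.

**Last checks (side and top cameras):**
- **Level:** tilt is under 0.3°, and the underside is about 43–45 mm up against a seat at 45 mm.
- **Position:** it is within about 4 mm of the middle both ways. Two estimates of the edge's depth under the lip differed by about 4 mm during insertion. The final position puts the edge about 20 mm under.
- **Blue cover:** it looks unmoved in the pictures; I did not measure it again.

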